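# Lift a polished panel off the clamping bed with the flat lifter

## Robot

A 6-joint arm with a two-finger parallel gripper is mounted at the origin on a cart in front of the work surface, level with it; the furniture and walls round the work are solid. World frame = base frame: x ahead of the robot, y to its left, z up, the work surface at z = 0. Lengths are in m, angles in rad, forces in N, time in s.
With the tool pointing down it reaches from about 0.3 to 0.85 m from the base axis. Payload 4.2 kg.
Tool frame: the origin (TCP) lies on the centre line of the jaws, within the pads' length; the fingertips stand 14 mm ahead of it and the grasp point (between the pads) lies 5 mm behind it; z points along the fingers, y is the line along which they close (so a half turn about z gives the same grasp; the last joint's range is limited). The gripper opens to 91 mm and grips with 3 to 60 N. Pads are 32 mm wide; open, the fingers measure 118 mm over their backs; the gripper's body (76 mm by 178 mm) begins 60 mm behind the grasp point.
Start: joints at [-1.122, 0.32, 1.565, -0, 1.257, -0.02], TCP at [0.26, -0.513, 0.228] pointing down, gripper open.
Joint ranges: [-3.11, 3.11], [-0.84, 2.01], [0.21, 2.61], [-1.34, 4.49], [0.05, 2.63], [-2.56, 2.56]. Speed limits (rad/s): [2.57, 2.57, 3.14, 3.14, 3.14, 3.14].

## Interface

Orientations are given as [roll, pitch, yaw] about the fixed x, y, z axes, in that order (R = Rz(yaw) Ry(pitch) Rx(roll)).
In Python, from rig import bot, grab_frame, finder gives the robot as it stands. The module is installed in compiled form; this text tells all that it offers.
- The arm moves only by the shell command python3 -m pendant 'ROWS'. ROWS is JSON, a list that holds one entry, the list of rows, each a list of 7 numbers: the opening in per cent of the stroke, from 0 (shut) to 100 (fully open), then the shift along the tool's x, y, z in mm, then the turn, a rotation vector about the tool's x, y, z in degrees. A call has 1 to 12 rows; each row shifts and turns the commanded pose from where the row before left it, along the tool's axes as they then stand; what a row does not reach is not made up. A row lasts 1/10 s, in which the tool goes at most 50 mm and 8.59 degrees, less where a joint would pass 70% of its speed; a pose out of reach is approached as far as the arm can. A call is refused whole if a number of a shift passes 50 or a number of a turn 8.59, either way. A call with a gripper value outside its range is refused whole. The fingers move at their own pace and stop on an object; the grip force is fixed at half the most. Time passes only in rows, so rows that do not move let the fingers close. It gives the time, the measured TCP pose, the force, the opening and the grip force at its end, in the units of the state.
- bot.read_state(): the state, without advancing time (a new reading comes with each control period).
- grab_frame(name): name is "scene" or "top" or "wrist"; returns a dict with "img" (384x512x3 uint8, blue, green, red), "fx", "fy", "cx", "cy" (pixels), "view" (4x4, takes a point from world to camera coordinates); the wrist camera has in their place "hand_eye" (4x4, takes a point from camera to tool coordinates, whose origin is the TCP and whose axes are the flange's). Camera axes: x right, y down, z forward; pixel columns grow to the right and rows downward; lengths in m; the calibration is good to about 2 mm. A picture is of the moment at which its call begins: read the wrist's pose just before it. There is no depth.
- bot.hand_in(): hands the job in; it is judged then, once.
Trained networks look in a picture, given as the dict that the camera call returned (one of the last four; its "shot" number tells which), for a name from the list of things; names that differ only in an ending like _2 or _b are one class to them, and where a whole thing is asked for, a point or a joint stands for the part that bears it (a point fixed in the world has none). Each returns a list of dicts, best first, with "conf" (0 to 1); they miss things now and then, are a little off and sometimes report something else, mostly with a low value. They report only what shows in the picture. A call takes as long as a camera call. They do not tell look-alikes from the thing itself.
- finder.masks_of(picture, thing): "mask" (384x512 bool, what is visible of it) and "box" ([centre column, centre row, width, height] in pixels, round what is visible of it).
The state is a dict: "clock": time; "q": joint angles; "joint_velocities": joint speeds; "effort": joint torques, N m; "tool_pos": TCP position; "tcp_rot": TCP orientation; "ft_force": force on the tool from outside, world axes, zero at the start; "wrist_torque": the same for the moment, N m; "gripper_width": finger opening in m; "grip_force": force on a finger pad.
Only numpy, scipy, OpenCV 4.12 (cv2) and the standard library are available. Lean on these libraries where they do the work, as an engineer would, in place of code of your own. Each camera call takes 0.05 s, during which the arm holds its last target. There are 200 camera calls.

## Task

The polished metal panel on the clamping bed must go onto the two-rail stand without being touched by the gripper. Swing the retaining arm clear of it, take the flat lifter by its handle, slide its blade under the panel, carry the panel level to the stand and lower the blade between the rails so that the panel stays lying centred and square across both rails. Then draw the lifter out and lay it back flat, lengthways in the middle of its rubber mat.

Things in the scene. Friction and masses are not known exactly. Their poses are not given: they have to be found in the camera images.
- panel: Polished aluminium panel, 86 (x) x 110 (y) mm, 3 mm thick: flat over the middle 60 mm of its x length, the front and back edges (along y) turned up at 22 degrees to 8 mm above its underside. 0.12 kg nominal. Origin at the centre of its underside; z up. Lies loose on the bed, its y parallel to the fence; smooth (friction about 0.3).
- bed: Clamping bed, fixed: dark steel slab 140 x 165 x 6 mm on the table, top at 6 mm. Origin on the table under the middle of the panel's place; the slab spans x -77 to +63, y -68 to +97 mm. +x leads from the open front (robot's side) to a steel fence at the back: 80 mm along y, its front face at x = +46 mm, its top 14 mm above the slab. The lifter enters along +x, and the fence holds the panel against the push.
- retainer (a joint): Angle of the retaining arm (rad): near 0 the arm points to the bed's -y and lies over the panel, so it cannot be lifted; grows to 1.9 (stop) as the arm swings clockwise seen from above, its tip towards the bed's -x (the robot's side). At 1.57 it points to -x, beside the panel, clear. Stiff hinge (about 1 N at the knob), stays where left.
- retainer_knob (a point): Middle of the upright black knob on the retaining arm, 16 mm diameter, 36 mm high (18 mm above and below this point), 60 mm from the pivot axis. The arm is a flat steel bar 18 mm wide from 17.5 to 24.5 mm above the table.
- retainer_pivot (a point): Point on the retaining arm's vertical pivot axis, at the knob's mid height; on the bed's +y side, 78 mm from the bed's origin.
- lifter: Flat lifter, like a trowel: steel blade 190 (x) x 50 (y) x 3 mm; its last 25 mm towards +x thin down to a 1.5 mm tip. Origin under the middle of the blade; the tip is at x = +95 mm, the back end at -95. Front part (x 0 to 95) is free for the load. Over the back part a wooden handle, x -93 to +3 mm, stands on two posts. 0.25 kg. It lies on the mat.
- lifter_handle (a point): Centre of the lifter's handle, a bar 96 (x) x 18 (y) x 20 (z) mm; 45 mm behind the lifter's origin and 55 mm above the blade's underside. Axes as the lifter's (x to the tip).
- stand: Two-rail stand, fixed: plywood base 120 x 130 x 6 mm with two wooden rails along its x, each 110 x 16 mm, inner faces 74 mm apart (y = -37 and +37 mm), tops 40 mm above the table. Origin on the table at its centre. Open at both ends; the lifter's blade enters between the rails from -x (the robot's side). The panel belongs centred on it, its 110 mm width (y) across the rails.
- mat: Black rubber mat, fixed, 240 (x) x 110 (y) x 3 mm, origin at the centre of its underside on the table. Keep the lifter's back end clear of the bench vise, 100 mm high, clamped to the table's front edge (world x 0.2 to 0.36 m, y -0.24 to -0.13 m).
Things that resemble listed ones, but are neither listed nor needed, are in the scene too. What is meant by the panel is not purple, and is the larger of those in its own colour.

How it is judged:
By the outcome, as a careful person would: the job done as asked, in the order asked, and still so for the second after the job is handed in, with the robot touching nothing.
It also fails if it takes over 69 s, if anything falls off the work surface, if the arm or the gripper's body presses on something with over 40 N, if the wrist force passes 120 N, or if a joint passes its speed limit or range.

## Working session

There is one attempt and no reset: what is moved stays moved. The work goes in short steps, Python scripts to look and compute and a shell command to move; the robot and the scene stay as the last step left them, time stands still between calls to the robot, and variables do not carry over. Pictures are saved under pics/ and viewed, at most 10 in all, crops included, and the job is handed in when it is done.

```bash
mkdir -p pics
cat > h.py <<'E'
import numpy as np, cv2
from rig import bot, grab_frame, finder
from scipy.spatial.transform import Rotation as R
def ray(f,u,v):
    d=np.array([(u-f['cx'])/f['fx'],(v-f['cy'])/f['fy'],1.])
    if 'view' in f: M=np.linalg.inv(f['view'])
    else: M=f['T']@f['hand_eye']
    return M[:3,3],M[:3,:3]@d
def onz(f,u,v,z):
    o,d=ray(f,u,v); return o+d*(z-o[2])/d[2]
def proj(f,p):
    M=f['view'] if 'view' in f else np.linalg.inv(f['T']@f['hand_eye'])
    c=M[:3,:3]@np.array(p)+M[:3,3]; return c[0]/c[2]*f['fx']+f['cx'],c[1]/c[2]*f['fy']+f['cy']
def grab(n):
    s=bot.read_state(); f=grab_frame(n)
    if n=='wrist':
        T=np.eye(4);T[:3,3]=s['tool_pos'];T[:3,:3]=R.from_euler('xyz',s['tcp_rot']).as_matrix();f['T']=T
    return f
def rect(f,mask,z):
    c=max(cv2.findContours(mask.astype(np.uint8),0,1)[0],key=cv2.contourArea)[:,0]
    P=np.array([onz(f,u,v,z)[:2]*1000 for u,v in c],np.float32)
    (c0,wh,a)=cv2.minAreaRect(P); return np.round(c0,1),np.round(wh,1),round(a,1)
E
python3 - <<'E'
from h import *
s=bot.read_state();print(s)
for n in ['top','scene']:
    f=grab(n);cv2.imwrite(f'pics/{n}1.png',cv2.resize(f['img'],(800,600)))
    for t,z in [('panel',.008),('bed',.006),('retainer',.02),('retainer_knob',.04),('lifter',.006),('lifter_handle',.068),('stand',.04),('mat',.003)]:
        for m in finder.masks_of(f,t)[:4]:
            try:print(n,t,round(m['conf'],2),np.round(m['box']),*rect(f,m['mask'],z))
            except Exception as e:print(n,t,e)
    print(np.linalg.inv(f['view'])[:3,3])
E
```

```text
{'clock': 0.0, 'q': array([-1.12196155e+00,  3.20291962e-01,  1.56566004e+00,  1.00688556e-05,
        1.25737674e+00, -2.00143937e-02]), 'joint_velocities': array([-0.00034736, -0.00014372, -0.00082744,  0.00142541,  0.00145693,
       -0.00046421]), 'effort': array([ 1.65431211e-03, -4.12460554e+01, -2.31970543e+01,  7.31637608e-02,
        4.57948213e-02, -1.69601221e-04]), 'tool_pos': array([ 0.25961244, -0.51253147,  0.22712759]), 'tcp_rot': array([-3.13985710e+00, -4.43154964e-05,  4.68846019e-01]), 'ft_force': array([ 0.00323596, -0.54674875,  0.15057565]), 'wrist_torque': array([ 0.03906792, -0.00565892, -0.00306619]), 'grip_force': 0.0, 'gripper_width': 0.09129019784432037}
top panel 0.94 [316. 180.  37.  30.] [ 629.  -262.5] [ 85.8 109.4] 6.1
top panel 0.84 [313. 138.  30.  20.] [ 783.1 -260. ] [62.7 79.6] 3.9
top panel 0.57 [371. 186.  25.  23.] [ 610.4 -444.3] [71.6 54.3] 24.6
top bed 0.89 [312. 187.  55.  43.] [ 621.7 -245.8] [140.9 163.9] 5.7
top retainer 0.62 [306. 185.  28.   5.] [ 623.9 -215.5] [83.5 19.6] 88.2
top retainer 0.62 [233. 225.  23.  64.] [497.9  12.7] [ 
[... 577 characters left out ...]
l 0.51 [302. 178.  34.  17.] [ 620.1 -277.9] [ 67.4 125.2] 30.1
scene panel 0.44 [269. 163.  21.   5.] [ 786.5 -253.5] [64.2 83.5] 4.4
scene bed 0.56 [300. 182.  59.  36.] [ 629.2 -242.8] [154.3 169.1] 6.1
scene retainer_knob 0.72 [293. 176.  17.  20.] [ 613.7 -218.3] [ 41.7 131. ] 21.4
scene retainer_knob 0.59 [175. 234.  55.  45.] [588.6 258.6] [130.2 164.7] 77.9
scene lifter 0.91 [263. 227.  49.  40.] [498.4  -4.2] [ 88.4 182.6] 85.2
scene lifter_handle 0.74 [266. 227.  47.  40.] [435.9  52.6] [ 77.  170.2] 85.1
scene stand 0.74 [174. 235.  55.  46.] [589.4 259.7] [125.9 163. ] 78.2
scene mat 0.72 [264. 229.  78.  52.] [499.4   9.1] [113.2 244.3] 87.4
[-0.24672595  0.63758722  0.70341967]
```

View pics/top1.png

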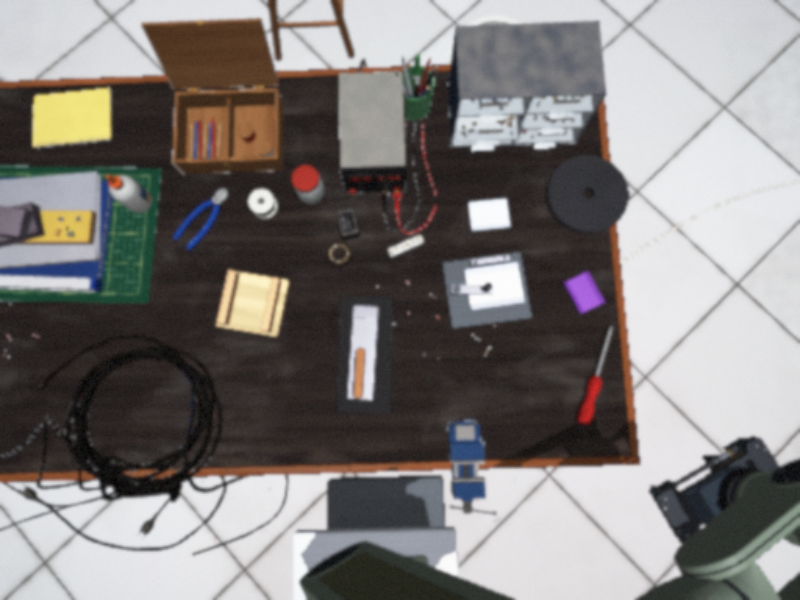

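Run:
```python
from h import *
a=cv2.imread('pics/top1.png')
c1=cv2.resize(a[180:360,420:620],(800,600)[:1]*2 if 0 else (660,594),interpolation=2)
cv2.imwrite('pics/crop1.png',c1)
```

```text
(no output)
```

View pics/crop1.png

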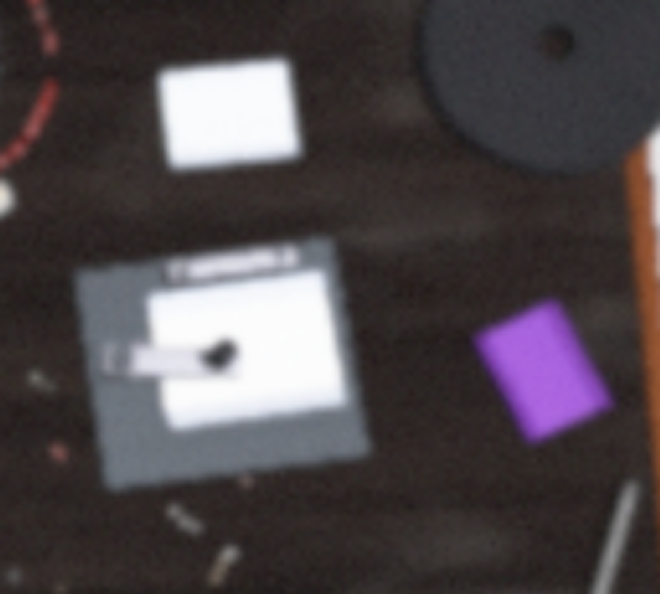

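The top view shows three panel candidates (800x600 pixels):
- White panel at (489,214), the smaller one, about 63x80 mm, loose on the table.
- Purple panel at (585,292), excluded by its colour.
- White panel at (495,286), about 86x109 mm, on the grey bed under the retaining arm.

The crop confirms the bed panel as the one meant. The retainer knob is at crop (220,352), the lifter at (362,355), the mat around it, and the stand at (253,303).

Next I move towards the knob.

```bash
cat >> h.py <<'E'
from scipy.linalg import logm,expm
def pose(p,yaw,pitch=0):
    T=np.eye(4);T[:3,:3]=(R.from_euler('z',yaw,degrees=True)*R.from_euler('y',pitch,degrees=True)*R.from_euler('x',180,degrees=True)).as_matrix();T[:3,3]=p;return T
def plan(A,B,n=None):
    "A,B: 4x4 mm poses; equal rows"
    L=np.linalg.inv(A)@B
    for k in ([n] if n else range(1,60)):
        S=np.real(expm(np.real(logm(L))/k)); r=R.from_matrix(S[:3,:3]).as_rotvec(degrees=True)
        if n or (np.linalg.norm(S[:3,3])<38 and np.linalg.norm(r)<7.5): break
    print(k,'rows',np.round(S[:3,3],1),np.round(r,2)); return B
def cur():
    s=bot.read_state();T=np.eye(4);T[:3,3]=s['tool_pos']*1000;T[:3,:3]=R.from_euler('xyz',s['tcp_rot']).as_matrix();return T
E
python3 - <<'E'
from h import *
f=grab('top'); print(onz(f,311.5,183.5,.055))
plan(cur(),pose([540,-265,250],92))
print(grab('wrist')['hand_eye'])
E
```

```text
[ 0.6177295 -0.2407766  0.055    ]
11 rows [34.7  9.3 -2. ] [ 0.    0.   -5.92]
[[ 3.79406302e-04 -9.62933551e-01 -2.69738450e-01  7.65771814e-02]
 [ 9.99998652e-01  7.96259558e-04 -1.43598087e-03  7.36159195e-04]
 [ 1.59753598e-03 -2.69737542e-01  9.62932556e-01 -1.56720594e-01]
 [ 0.00000000e+00  0.00000000e+00  0.00000000e+00  1.00000000e+00]]
```

```bash
python3 -m pendant '[[[50,34.7,9.3,-2,0,0,-5.92],[50,34.7,9.3,-2,0,0,-5.92],[50,34.7,9.3,-2,0,0,-5.92],[50,34.7,9.3,-2,0,0,-5.92],[50,34.7,9.3,-2,0,0,-5.92],[50,34.7,9.3,-2,0,0,-5.92],[50,34.7,9.3,-2,0,0,-5.92],[50,34.7,9.3,-2,0,0,-5.92],[50,34.7,9.3,-2,0,0,-5.92],[50,34.7,9.3,-2,0,0,-5.92],[50,34.7,9.3,-2,0,0,-5.92],[50,0,0,0,0,0,0]]]'
python3 - <<'E'
from h import *
f=grab('wrist');cv2.imwrite('pics/w1.png',cv2.resize(f['img'],(800,600)))
for t,z in [('panel',.010),('bed',.006),('retainer',.0245),('retainer_knob',.06)]:
    for m in finder.masks_of(f,t)[:3]:
        print(t,round(m['conf'],2),np.round(m['box']),*rect(f,m['mask'],z))
E
```

```text
clock: 2.2
tool_pos: [0.5418, -0.2614, 0.2504]
tcp_rot: [3.141, -0.001, 1.611]
ft_force: [0.2, -0.7, 1.4]
gripper_width: 0.0456
grip_force: 0.0
panel 0.76 [283. 281.  26.  19.] [ 597.6 -456.1] [38.5 36.5] 20.8
panel 0.58 [312. 169.  62.  75.] [ 628.5 -261.5] [ 87.9 112.2] 6.4
bed 0.92 [309. 157.  93. 111.] [ 621.2 -244.7] [139.1 164.2] 5.7
retainer 0.83 [313. 136.  20.  61.] [ 620.4 -213.9] [25.  84.4] 3.6
retainer_knob 0.95 [314. 140.  18.  61.] [ 613.  -211.3] [22.8 76.5] 3.4
```

View pics/w1.png

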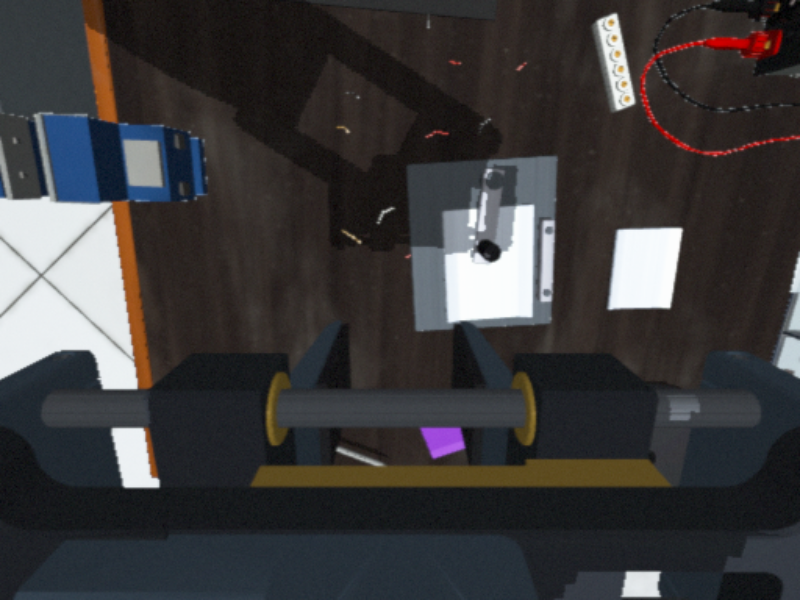

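The wrist view shows the knob at about (488,249), the pivot screw at (493,178) and the white panel under the arm, with the fence on the right at (545,260). I now work out the knob's position.

Run:
```python
from h import *
f=grab('wrist')
g=cv2.cvtColor(f['img'],6)
for z in (.04,.06): print(z,onz(f,488/800*512,249/600*384,z)*1000)
print('piv',onz(f,493*.64,178*.64,.026)*1000)
c=np.radians(5.7);Rb=np.array([[np.cos(c),-np.sin(c)],[np.sin(c),np.cos(c)]])
O=np.array([629.9,-259]);P=O+Rb@[0,78]
for th in (-.1,0,.1,.2,.3):
    K=P+60*(Rb@[-np.sin(th),-np.cos(th)]); print(th,K,[np.array(proj(f,[*K/1000,z]))/.64 for z in (.025,.06)])
```

```text
0.04 [ 617.86952329 -246.42053479   40.        ]
0.06 [ 613.53287714 -243.36897905   60.        ]
piv [ 619.63288174 -185.3722435    26.        ]
-0.1 [ 634.04286124 -240.19580595] [array([502.80455089, 240.30129215]), array([512.67017554, 246.06440096])]
0 [ 628.1122445  -241.08899974] [array([496.29939962, 241.05299253]), array([505.52937817, 246.88568108])]
0.1 [ 622.12208556 -241.38565755] [array([489.79551106, 241.15696692]), array([498.39464088, 246.99914336])]
0.2 [ 616.1322361  -241.08281527] [array([483.34967575, 240.61248381]), array([491.3273903 , 246.40402231])]
0.3 [ 610.20254472 -240.1834988 ] [array([477.0182926 , 239.42366154]), array([484.38861556, 245.1046794 ])]
```

Run:
```python
from h import *
B=plan(cur(),pose([618.4,-243.5,90],88),6)
plan(B,pose([618.4,-243.5,45],88),2)
```

```text
6 rows [ 3.7 13.1 26.6] [-0.    0.    0.64]
2 rows [ 0.   0.  22.5] [ 0. -0. -0.]
```

```bash
python3 -m pendant '[[[32,3.7,13.1,26.6,0,0,0.64],[32,3.7,13.1,26.6,0,0,0.64],[32,3.7,13.1,26.6,0,0,0.64],[32,3.7,13.1,26.6,0,0,0.64],[32,3.7,13.1,26.6,0,0,0.64],[32,3.7,13.1,26.6,0,0,0.64],[32,0,0,0,0,0,0],[32,0,0,15,0,0,0],[32,0,0,15,0,0,0],[32,0,0,15,0,0,0],[32,0,0,0,0,0,0],[32,0,0,0,0,0,0]]]'
python3 - <<'E'
from h import *
f=grab('wrist');cv2.imwrite('pics/w2.png',cv2.resize(f['img'],(800,600)))
E
```

```text
clock: 3.7
tool_pos: [0.6186, -0.2426, 0.0454]
tcp_rot: [-3.141, -0.0, 1.538]
ft_force: [0.2, -0.7, -0.3]
gripper_width: 0.0293
grip_force: 0.0
```

View pics/w2.png

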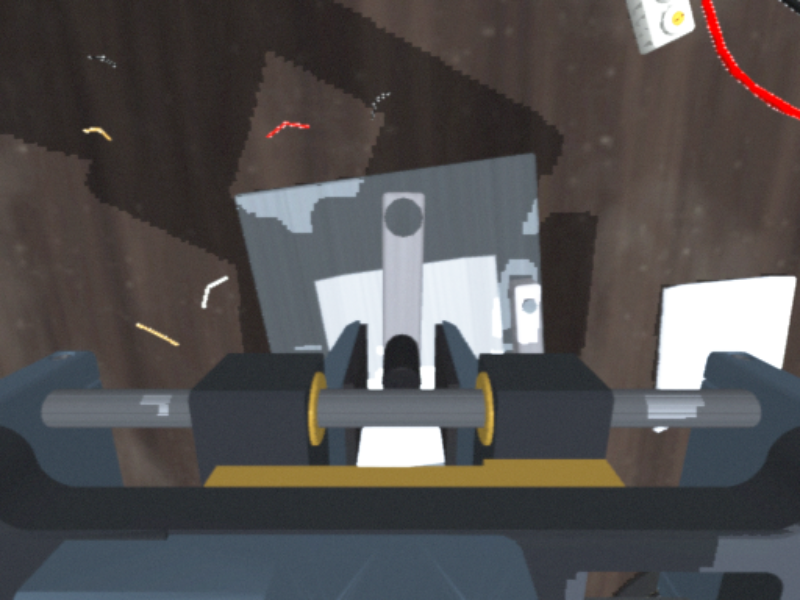

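The knob at (402,350) sits centred between the fingers, the arm runs straight up to the pivot at (403,216). Now I swing it about the pivot.

```bash
python3 -m pendant '[[[26,0.6,-8.4,0,0,0,8],[26,0.6,-8.4,0,0,0,8],[26,0.6,-8.4,0,0,0,8],[26,0.6,-8.4,0,0,0,8],[26,0.6,-8.4,0,0,0,8],[26,0.6,-8.4,0,0,0,8],[26,0.6,-8.4,0,0,0,8],[26,0.6,-8.4,0,0,0,8],[26,0.6,-8.4,0,0,0,8],[26,0.6,-8.4,0,0,0,8],[26,0.6,-8.4,0,0,0,8],[26,0,0,0,0,0,0]]]'
python3 -m pendant '[[[34,0,0,0,0,0,0],[34,0,0,-45,0,0,0],[40,0,0,-45,0,0,0],[50,0,0,-45,0,0,0],[50,0,0,-45,0,0,0],[60,-25,0,-20,0,0,0],[60,-25,0,0,0,0,0],[60,0,0,0,0,0,0],[60,0,0,0,0,0,0]]]'
python3 - <<'E'
from h import *
f=grab('wrist');cv2.imwrite('pics/w3.png',cv2.resize(f['img'],(800,600)))
for t,z in [('panel',.014),('bed',.006),('retainer',.0245)]:
    for m in finder.masks_of(f,t)[:3]:
        print(t,round(m['conf'],2),np.round(m['box']),*rect(f,m['mask'],z))
f=grab('top')
for z in (.002,.006,.04):
  for m in finder.masks_of(f,'stand')[:1]:
    print(z,rect(f,m['mask'],z))
plan(cur(),pose([455,16,200],-5))
E
```

```text
clock: 4.95
tool_pos: [0.561, -0.1817, 0.0465]
tcp_rot: [3.141, -0.002, 0.004]
ft_force: [-0.2, -0.2, -1.1]
gripper_width: 0.0238
grip_force: 0.0
clock: 5.85
tool_pos: [0.5105, -0.1826, 0.2459]
tcp_rot: [3.141, -0.001, 0.003]
ft_force: [1.3, 0.3, -0.2]
gripper_width: 0.0546
grip_force: 0.0
panel 0.77 [439.  99.  50.  66.] [ 609.5 -439.4] [72.1 57.8] 23.4
panel 0.6 [311.  86.  88.  77.] [ 627.4 -260.5] [ 87.6 112.1] 6.3
panel 0.26 [122. 168.  47. 121.] [502.2  19. ] [ 69.1 187.8] 83.8
bed 0.75 [302.  89. 120. 116.] [ 620.5 -245.2] [140.4 166.4] 5.8
retainer 0.6 [257. 112.  14.  64.] [ 588.6 -183.7] [84.  17.7] 3.9
0.002 (array([500.8,  15.1]), array([ 52.3, 190.8]), 85.1)
0.006 (array([500.5,  14.9]), array([ 52.2, 190.1]), 85.1)
0.04 (array([497.4,  12.6]), array([ 50.7, 184.8]), 85.1)
6 rows [-10.4 -32.7   7.5] [-0.    0.01  0.86]
```

View pics/w3.png

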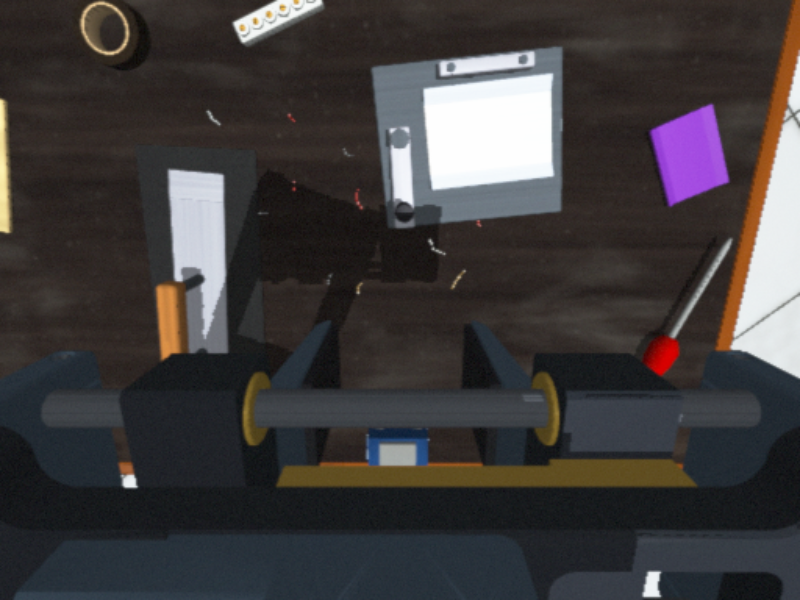

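The retaining arm at (400,175) now lies beside the panel, clear of it, and the panel at (490,130) has not moved. Next, the lifter.

```bash
python3 -m pendant '[[[70,-10.4,-32.7,7.5,0,0,0.86],[70,-10.4,-32.7,7.5,0,0,0.86],[70,-10.4,-32.7,7.5,0,0,0.86],[70,-10.4,-32.7,7.5,0,0,0.86],[70,-10.4,-32.7,7.5,0,0,0.86],[70,-10.4,-32.7,7.5,0,0,0.86],[70,0,0,0,0,0,0],[70,0,0,0,0,0,0]]]'
python3 - <<'E'
from h import *
f=grab('wrist');cv2.imwrite('pics/w4.png',cv2.resize(f['img'],(800,600)))
for t,z in [('lifter',.006),('lifter_handle',.068),('mat',.003)]:
    for m in finder.masks_of(f,t)[:2]:
        print(t,round(m['conf'],2),np.round(m['box']),*rect(f,m['mask'],z))
E
```

```text
clock: 7.05
tool_pos: [0.4552, 0.0163, 0.2004]
tcp_rot: [3.141, -0.0, -0.085]
ft_force: [0.9, -0.1, 0.4]
gripper_width: 0.064
grip_force: 0.0
lifter 0.63 [252. 142.  43. 161.] [488.3  14.8] [ 52.2 212.2] 84.6
lifter_handle 0.92 [254. 144.  37. 162.] [496.5  14.7] [ 41.8 175.5] 85.1
```

View pics/w4.png

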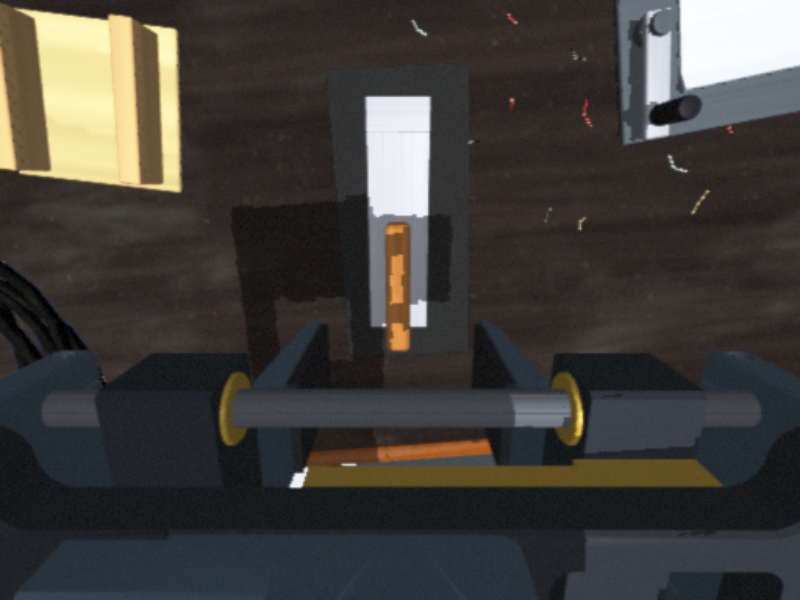

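The wrist view shows the blade tip edge at (366–430,96), the blade's back end near (400,327), the handle from (397,224) to (398,350), and the mat corners at (328,74), (467,66), (352,358) and (470,352). One stand rail is at the upper left.

Run:
```python
from h import *
f=grab('wrist')
for n,u,v,z in [('tipL',366,96,.0045),('tipR',431,96,.0045),('backL',372,327,.006),('backR',427,327,.006),('hf',397,224,.068),('hb',398,350,.068),('m1',328,74,.003),('m2',467,66,.003),('m3',352,358,.003),('m4',470,352,.003)]:
    print(n,np.round(onz(f,u*.64,v*.64,z)[:2]*1000,1))
```

```text
tipL [597.5  29.4]
tipR [593.  -21.2]
backL [407.5  45. ]
backR [403.1  -4.4]
hf [503.2  13.1]
hb [409.4  20.9]
m1 [615.8  57. ]
m2 [611.9 -50.3]
m3 [377.7  67.1]
m4 [374.  -42.4]
```

```bash
python3 -m pendant '[[[60,0.5,0,40,0,0,0],[60,0,0,40,0,0,0],[60,0,0,40,0,0,0],[60,0,0,20,0,0,0],[60,0,0,7.4,0,0,0],[60,0,0,0,0,0,0],[0,0,0,0,0,0,0],[0,0,0,0,0,0,0],[0,0,0,0,0,0,0],[0,0,0,0,0,0,0],[0,0,0,0,0,0,0],[0,0,0,0,0,0,0]]]'
python3 - <<'E'
from h import *
s=bot.read_state();print(s['tool_pos'],s['tcp_rot'],s['ft_force'],s['gripper_width'])
f=grab('wrist');cv2.imwrite('pics/w5.png',f['img'])
E
```

```text
clock: 8.5
tool_pos: [0.4559, 0.016, 0.0534]
tcp_rot: [-3.141, -0.001, -0.087]
ft_force: [-0.5, 0.7, 3.6]
gripper_width: 0.0177
grip_force: 30.0
[0.45586187 0.01604345 0.05338989] [-3.14143207e+00 -9.59176883e-04 -8.74661171e-02] [-0.52051051  0.65285071  3.62370926] 0.017663333630574787
```

```bash
python3 - <<'E'
from h import *
A=cur();B=A.copy();B[2,3]=150
plan(B,pose([429.4,-282.4,140],6),10)
E
python3 -m pendant '[[[0,0,0,-10,0,0,0],[0,0,0,-20,0,0,0],[0,0,0,-30,0,0,0],[0,0,0,-36.6,0,0,0],[0,0,0,0,0,0,0]]]'
```

```text
10 rows [-2.6 29.9  1. ] [-0.   -0.01 -1.1 ]
clock: 9.05
tool_pos: [0.4586, 0.0159, 0.1539]
tcp_rot: [-3.141, -0.01, -0.088]
ft_force: [0.9, -0.0, -2.2]
gripper_width: 0.0176
grip_force: 30.0
```

```bash
python3 -m pendant '[[[0,-2.6,29.9,1,0,0,-1.1],[0,-2.6,29.9,1,0,0,-1.1],[0,-2.6,29.9,1,0,0,-1.1],[0,-2.6,29.9,1,0,0,-1.1],[0,-2.6,29.9,1,0,0,-1.1],[0,-2.6,29.9,1,0,0,-1.1],[0,-2.6,29.9,1,0,0,-1.1],[0,-2.6,29.9,1,0,0,-1.1],[0,-2.6,29.9,1,0,0,-1.1],[0,-2.6,29.9,1,0,0,-1.1],[0,0,0,0,0,0,0],[0,0,0,0,0,0,0]]]'
python3 - <<'E'
from h import *
s=bot.read_state();print(s['tool_pos'],s['tcp_rot'],s['ft_force'],s['wrist_torque'])
f=grab('wrist');cv2.imwrite('pics/w6.png',cv2.resize(f['img'],(800,600)))
for t,z in [('panel',.014),('bed',.006)]:
    for m in finder.masks_of(f,t)[:3]:
        print(t,round(m['conf'],2),np.round(m['box']),*rect(f,m['mask'],z))
E
```

```text
clock: 10.25
tool_pos: [0.4283, -0.2823, 0.1384]
tcp_rot: [-3.139, 0.002, 0.103]
ft_force: [0.4, 0.2, -2.7]
gripper_width: 0.0178
grip_force: 30.0
[ 0.42825042 -0.28234903  0.13841559] [-3.13945956e+00  2.18417170e-03  1.02808591e-01] [ 0.37922413  0.20540461 -2.70142028] [-0.02023913  0.07259119 -0.02456531]
panel 0.74 [255.  15. 118.  26.] [ 595.  -264.7] [ 21.1 108.8] 5.9
panel 0.71 [442.  34.  65.  68.] [ 602.  -441.7] [62.2 56.3] 23.2
bed 0.64 [233.  34. 184.  66.] [ 573.5 -194.5] [55.4 76.6] 5.9
```

View pics/w6.png

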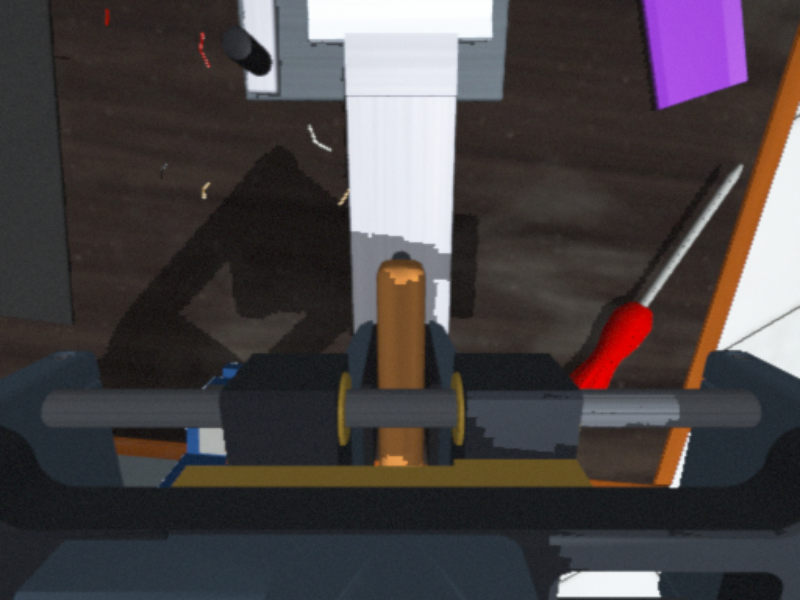

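The blade points at the panel: tip edge at (345–458,33), panel front edge at (308–492,40), slab front edge at row 98. Next I check blade pitch and lateral alignment numerically.

Run:
```python
from h import *
f=grab('wrist');T=np.linalg.inv(f['T'])
def w(u,v,z):
    p=onz(f,u*.64,v*.64,z); q=T@np.r_[p,1]; return np.round(p*1000,1),np.round(q[:3]*1000,1)
for z in (.084,.0895,.095): print('tip',z,*w(345,33.5,z),*w(458,33.5,z))
for n,u,v,z in [('pf',308,39,.014),('pf',492,37,.014),('slab',245,98,.006),('slab',503,98,.006),('taperline',347,96,.091),('tl',456,96,.091)]: print(n,*w(u,v,z))
g=cv2.resize(cv2.imread('pics/w6.png')[0:130,220:520],(750,325))
```

```text
tip 0.084 [ 565.7 -242.    84. ] [140.4 -24.8  55. ] [ 571.1 -292.7   84. ] [140.4  26.2  54.9]
tip 0.0895 [ 564.2 -242.8   89.5] [138.8 -24.1  49.5] [ 569.4 -292.2   89.5] [138.8  25.5  49.4]
tip 0.095 [ 562.6 -243.6   95. ] [137.1 -23.5  44. ] [ 567.7 -291.7   95. ] [137.1  24.8  43.9]
pf [ 580.5 -209.4   14. ] [158.6 -55.6 125. ]
pf [ 593.1 -319.4   14. ] [159.6  55.2 124.9]
slab [ 544.9 -168.9    6. ] [127.4 -99.6 133.1]
slab [ 562.2 -333.4    6. ] [127.4  65.9 132.9]
taperline [ 539.  -245.7   91. ] [113.4 -24.   48. ]
tl [ 544.1 -294.7   91. ] [113.4  25.4  47.9]
```

```bash
python3 -m pendant '[[[0,0,0,25,0,0,0],[0,0,0,25,0,0,0],[0,0,0,20,0,0,0],[0,0,0,9.4,0,0,0],[0,0,0,0,0,0,0],[0,0,0,0,0,0,0]]]'
python3 -m pendant '[[[0,0,0,0.7,0,0,0],[0,0,0,0,0,0,0]]]'
python3 -m pendant '[[[0,0,0,0.7,0,0,0],[0,0,0,0,0,0,0]]]'
python3 -m pendant '[[[0,0,0,0.7,0,0,0],[0,0,0,0,0,0,0]]]'
```

```text
clock: 11.05
tool_pos: [0.4299, -0.2827, 0.0609]
tcp_rot: [3.141, -0.001, 0.105]
ft_force: [-0.1, 0.3, -2.9]
gripper_width: 0.0176
grip_force: 30.0
clock: 11.25
tool_pos: [0.4298, -0.2829, 0.0603]
tcp_rot: [3.14, -0.001, 0.104]
ft_force: [-0.3, 0.0, -2.8]
gripper_width: 0.0179
grip_force: 30.0
clock: 11.45
tool_pos: [0.4293, -0.2827, 0.059]
tcp_rot: [3.141, -0.0, 0.104]
ft_force: [0.1, 1.1, -1.7]
gripper_width: 0.018
grip_force: 30.0
clock: 11.65
tool_pos: [0.4292, -0.2826, 0.058]
tcp_rot: [3.142, 0.0, 0.104]
ft_force: [0.1, 0.6, -2.6]
gripper_width: 0.0178
grip_force: 30.0
```

```bash
for i in 1 2; do :; done; python3 -m pendant '[[[0,0,0,0.8,0,0,0],[0,0,0,0,0,0,0]]]'
python3 -m pendant '[[[0,0,0,0.7,0,0,0],[0,0,0,0,0,0,0]]]'
python3 -m pendant '[[[0,0,0,0.6,0,0,0],[0,0,0,0,0,0,0]]]'
```

```text
clock: 11.85
tool_pos: [0.4292, -0.2825, 0.0571]
tcp_rot: [-3.142, 0.0, 0.104]
ft_force: [0.7, 0.4, -3.1]
gripper_width: 0.018
grip_force: 30.0
clock: 12.05
tool_pos: [0.4294, -0.2827, 0.0567]
tcp_rot: [3.141, -0.0, 0.104]
ft_force: [0.7, 0.5, -0.8]
gripper_width: 0.0179
grip_force: 30.0
clock: 12.25
tool_pos: [0.4295, -0.2828, 0.0562]
tcp_rot: [3.141, -0.001, 0.104]
ft_force: [-0.5, 0.3, -0.3]
gripper_width: 0.0176
grip_force: 30.0
```

```bash
python3 -m pendant '[[[0,6,0,0,0,0,0],[0,6,0,0,0,0,0],[0,6,0,0,0,0,0],[0,5,0,0,0,0,0],[0,5,0,0,0,0,0],[0,5,0,0,0,0,0],[0,5,0,0,0,0,0],[0,5,0,0,0,0,0],[0,5,0,0,0,0,0],[0,0,0,0,0,0,0]]]'
python3 -m pendant '[[[0,6,0,0,0,0,0],[0,6,0,0,0,0,0],[0,6,0,0,0,0,0],[0,6,0,0,0,0,0],[0,0,0,0,0,0,0]]]'
```

```text
clock: 13.25
tool_pos: [0.4782, -0.2777, 0.056]
tcp_rot: [3.141, -0.002, 0.105]
ft_force: [1.3, 0.6, 1.3]
gripper_width: 0.0175
grip_force: 30.0
clock: 13.75
tool_pos: [0.5021, -0.2751, 0.056]
tcp_rot: [3.141, -0.001, 0.105]
ft_force: [0.6, -0.2, 2.9]
gripper_width: 0.0179
grip_force: 30.0
```

```bash
python3 -m pendant '[[[0,6,0,0,0,0,0],[0,6,0,0,0,0,0],[0,6,0,0,0,0,0],[0,4,0,0,0,0,0],[0,0,0,0,0,0,0]]]'
python3 - <<'E'
from h import *
f=grab('wrist');cv2.imwrite('pics/w7.png',cv2.resize(f['img'],(800,600)))
for m in finder.masks_of(f,'panel')[:3]: print(round(m['conf'],2),np.round(m['box']),*rect(f,m['mask'],.017))
E
```

```text
clock: 14.25
tool_pos: [0.5233, -0.2728, 0.0563]
tcp_rot: [3.141, -0.0, 0.105]
ft_force: [-1.4, -0.7, 5.4]
gripper_width: 0.0176
grip_force: 30.0
0.81 [256.  67. 170. 129.] [ 630.5 -260.9] [ 80.  109.5] 6.0
0.7 [479. 127.  60. 107.] [ 606.6 -428.6] [70.5 41.5] 21.6
0.46 [255. 214.  68. 171.] [ 542.8 -270.9] [95.3 48.5] 6.2
```

View pics/w7.png

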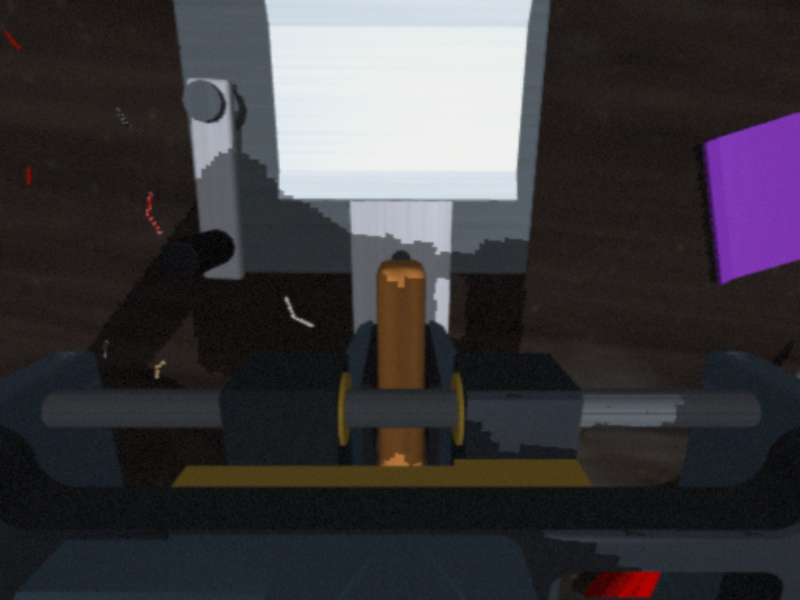

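The blade is under the panel: front edge at (279–518,199), blade at (351–452), centred to within about 3 px and square.

Run:
```python
from h import *
f=grab('wrist');T=np.linalg.inv(f['T'])
for u,v,z in [(279,199,.017),(518,199,.017),(270,26,.009),(530,26,.009),(351,202,.009),(452,202,.009),(177,20,.006)]:
    p=onz(f,u*.64,v*.64,z); print(np.round(p*1000,1),np.round((T@np.r_[p,1])[:3]*1000,1))
```

```text
[ 585.4 -210.2   17. ] [ 68.3 -55.8  39.3]
[ 597. -320.   17.] [68.4 54.6 39.4]
[ 657.7 -202.2    9. ] [141.  -56.3  47.4]
[ 669.4 -314.2    9. ] [141.   56.3  47.4]
[ 587.1 -242.5    9. ] [ 66.6 -23.6  47.3]
[ 592.2 -290.9    9. ] [66.6 25.1 47.3]
[ 656.6 -160.6    6. ] [144.3 -97.7  50.3]
```

```bash
python3 -m pendant '[[[0,5,0,0,0,0,0],[0,5,0,0,0,0,0],[0,0,0,0,0,0,0],[0,0,0,0,0,0,0]]]'
python3 - <<'E'
from h import *
f=grab('wrist');T=np.linalg.inv(f['T'])
m=finder.masks_of(f,'panel')[0]['mask']
for r in range(60,200):
    pass
rows=np.where(m[:,250:262].all(1))[0];v=rows.max()
for z in (.015,.017):
    p=onz(f,256,v+.5,z);print(v,np.round((T@np.r_[p,1])[:3]*1000,1))
E
```

```text
clock: 14.8
tool_pos: [0.5331, -0.2719, 0.0564]
tcp_rot: [3.141, -0.001, 0.104]
ft_force: [-1.8, 0.4, 5.0]
gripper_width: 0.0181
grip_force: 30.0
141 [58.1  0.1 41.4]
141 [58.2  0.1 39.4]
```

```bash
python3 -m pendant '[[[0,0,0,-2,0,0,0],[0,0,0,-4,0,0,0],[0,0,0,-7,0,0,0],[0,0,0,-10,0,0,0],[0,0,0,-12,0,0,0],[0,0,0,-12,0,0,0],[0,0,0,-12,0,0,0],[0,0,0,-12,0,0,0],[0,0,0,-10,0,0,0],[0,0,0,-6,0,0,0],[0,0,0,-3,0,0,0],[0,0,0,0,0,0,0]]]'
python3 - <<'E'
from h import *
s=bot.read_state();print(s['tool_pos'],s['tcp_rot'],s['ft_force'],s['wrist_torque'])
f=grab('wrist');T=np.linalg.inv(f['T'])
for m in finder.masks_of(f,'panel')[:2]: print(round(m['conf'],2),np.round(m['box']))
m=finder.masks_of(f,'panel')[0]['mask']
for c in (190,320):
    rows=np.where(m[:,c])[0];v=rows.max()
    p=onz(f,c,v+.5,s['tool_pos'][2]-.039);print(v,np.round((T@np.r_[p,1])[:3]*1000,1))
r=100;cs=np.where(m[r])[0];print(cs.min(),cs.max())
t=grab('top');sc=grab('scene')
for g,n in ((t,'top'),(sc,'scene')):
    k=finder.masks_of(g,'stand')
    for q in k[:2]: print(n,round(q['conf'],2),np.round(q['box']))
a=cv2.resize(t['img'][165:230,125:200],(450,390),interpolation=2)
q=finder.masks_of(sc,'stand')[0]['box'];u,v=int(q[0]),int(q[1])
print('scene crop',u-29,v-32)
b=cv2.resize(sc['img'][v-32:v+33,u-29:u+29],(348,390),interpolation=2)
cv2.imwrite('pics/st.png',np.hstack([a,b]))
E
```

```text
clock: 16.1
tool_pos: [0.5327, -0.2718, 0.1462]
tcp_rot: [3.141, -0.0, 0.104]
ft_force: [-0.1, 0.0, -3.4]
gripper_width: 0.0175
grip_force: 30.0
[ 0.53272085 -0.27179559  0.1462156 ] [ 3.14131736e+00 -3.15845033e-04  1.04308690e-01] [-0.12809569  0.01146996 -3.44388611] [-0.04798798  0.25656813  0.00722459]
0.64 [419. 131.  61.  81.]
0.56 [253.  77. 171. 135.]Traceback (most recent call last):
  File "<stdin>", line 7, in <module>
    return umr_maximum(a, axis, None, out, keepdims, initial, where)
ValueError: zero-size array to reduction operation maximum which has no identity
```

Run:
```python
from h import *
f=grab('wrist');T=np.linalg.inv(f['T'])
m=min(finder.masks_of(f,'panel'),key=lambda q:abs(q['box'][0]-255)+abs(q['box'][1]-77))['mask']
for c in (190,256,320):
    rows=np.where(m[:,c])[0];v=rows.max()
    p=onz(f,c,v+.5,bot.read_state()['tool_pos'][2]-.039);print(v,np.round((T@np.r_[p,1])[:3]*1000,1))
for r in (40,100): cs=np.where(m[r])[0];print(cs.min(),cs.max())
t=grab('top');sc=grab('scene')
np.savez('views.npz',t=t['view'],s=sc['view'],ti=[t[k] for k in('fx','fy','cx','cy')],si=[sc[k] for k in('fx','fy','cx','cy')])
a=cv2.resize(t['img'][165:230,125:200],(450,390),interpolation=2)
q=finder.masks_of(sc,'stand')[0]['box'];u,v=int(q[0]),int(q[1])
print('scene crop',u-29,v-32)
b=cv2.resize(sc['img'][v-32:v+33,u-29:u+29],(348,390),interpolation=2)
cv2.imwrite('pics/st.png',np.hstack([a,b]))
```

```text
141 [ 58.3 -48.2  38.9]
141 [58.3  0.1 38.9]
142 [57.6 46.8 38.9]
174 335
179 330
scene crop 144 202
```

View pics/st.png

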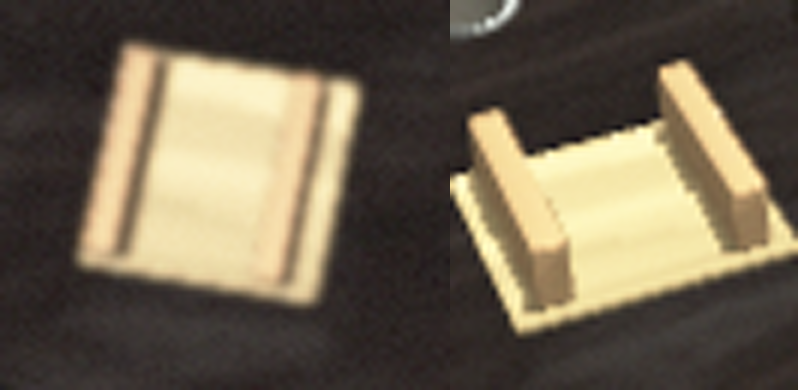

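Left half (top view): base corners at (362,82), (318,303) and (78,265), with the rail tops visible. Right half (scene view): four rail-top ends at (470,115), (530,247), (660,70) and (733,193), and the base's near corner at (520,332). I fit the stand's pose to these points.

Run:
```python
from h import *
from scipy.optimize import least_squares
N=np.load('views.npz')
def F(v,i): return dict(view=N[v],fx=N[i][0],fy=N[i][1],cx=N[i][2],cy=N[i][3])
t,s=F('t','ti'),F('s','si')
top=[((60,-65,6),362,82),((-60,-65,6),318,303),((-60,65,6),78,265),((55,53,40),122,43),((55,37,40),157,50),((-55,37,40),116,252),((55,-53,40),322,77),((-55,-53,40),283,281),((55,-37,40),292,72),((-55,-37,40),258,277)]
sce=[((-60,65,6),520,332),((-55,53,40),530,247),((-55,37,40),568,240),((55,53,40),470,115),((55,37,40),500,108),((-55,-37,40),733,193),((-55,-53,40),767,185),((55,-37,40),660,68),((55,-53,40),688,62)]
def res(p,sel):
    c,q=np.cos(p[2]),np.sin(p[2]);out=[]
    for f,L,ox,oy,sx in [(t,top,125,165,0),(s,sce,144,202,450)]:
        if f is t and 't' not in sel or f is s and 's' not in sel: continue
        for (x,y,z),u,v in L:
            a=proj(f,[(p[0]+c*x-q*y)/1000,(p[1]+q*x+c*y)/1000,z/1000])
            out+=[a[0]-(u-sx)/6-ox+.4,a[1]-v/6-oy+.4]
    return np.array(out)
for sel in ('t','s','ts'):
    r=least_squares(res,[603,230,-.19],args=(sel,),loss='soft_l1',x_scale=[1,1,.01])
    print(sel,r.x[:2],np.degrees(r.x[2]),np.abs(res(r.x,sel)).mean(),np.round(res(r.x,sel),1))
```

```text
t [610.03791204 241.11908633] -10.524436429577044 0.31745868990065257 [-0.6  0.3 -0.1 -0.5  0.6 -0.3  0.9  0.7 -0.   0.3 -0.1  0.3  0.  -0.1
  0.  -0.2  0.1 -0.  -0.8 -0.3]
s [611.60936959 243.21198663] -11.727400881248732 0.27714137433421704 [-0.6 -0.8  0.3  0.5  0.1 -0.  -0.3  0.2  0.4 -0.1  0.1  0.2  0.2 -0.
 -0.5  0.1  0.3 -0.3]
ts [610.92257931 242.46326668] -11.236543933638684 0.4177718496498956 [-0.8  0.3 -0.8 -0.6  0.  -0.8  0.8  0.3 -0.2 -0.1 -0.7 -0.1 -0.2 -0.1
 -0.7 -0.3 -0.1 -0.1 -1.5 -0.5  0.  -0.7  0.9  0.6  0.7  0.  -0.1  0.4
  0.6  0.1  0.6  0.1  0.6 -0.2 -0.3  0.1  0.4 -0.3]
```

Run:
```python
from h import *
f=grab('wrist');s=bot.read_state();print(s['tool_pos'],s['tcp_rot'][2])
g=dict(f);g['T']=pose([.4552,.0163,.2004],np.degrees(-.085))
c=np.radians(-11.1);M=np.array([[np.cos(c),-np.sin(c)],[np.sin(c),np.cos(c)]])
for u,v,x,y,z in [(181,191,-60,-65,6),(179,28,60,-65,6),(161,188,-55,-53,6),(110,15,55,-37,40),(132,15,55,-53,40)]:
    p=onz(g,u*.64,v*.64,z/1000)[:2]*1000; print(np.round(p,1),'-> stand',np.round(p-M@[x,y],1))
S=np.array([610.9,242.3]); tgt=S+M@[-101.2,0.5]; print(tgt)
A=cur()
B=plan(A,pose([tgt[0],tgt[1],146],-11.2),24)
```

```text
[ 0.53261164 -0.27174138  0.14573599] 0.10430422345070678
[538.3 190.5] -> stand [609.7 242.8]
[654.5 165.2] -> stand [608.2 240.5]
[542.  206.4] -> stand [606.2 247.8]
[654.1 194.4] -> stand [607.2 241.3]
[652.8 179.7] -> stand [609.1 242.3]
[511.68944339 262.27386934]
24 rows [ -1.8 -22.3  -0. ] [-0.    0.    0.72]
```

```bash
python3 -m pendant '[[[0,-0.4,-5.6,0,0,0,0.18],[0,-0.9,-11.2,0,0,0,0.36],[0,-1.4,-16.7,0,0,0,0.54],[0,-1.8,-22.3,0,0,0,0.72],[0,-1.8,-22.3,0,0,0,0.72],[0,-1.8,-22.3,0,0,0,0.72],[0,-1.8,-22.3,0,0,0,0.72],[0,-1.8,-22.3,0,0,0,0.72],[0,-1.8,-22.3,0,0,0,0.72],[0,-1.8,-22.3,0,0,0,0.72],[0,-1.8,-22.3,0,0,0,0.72],[0,-1.8,-22.3,0,0,0,0.72]]]'
python3 -m pendant '[[[0,-1.8,-22.3,0,0,0,0.72],[0,-1.8,-22.3,0,0,0,0.72],[0,-1.8,-22.3,0,0,0,0.72],[0,-1.8,-22.3,0,0,0,0.72],[0,-1.8,-22.3,0,0,0,0.72],[0,-1.8,-22.3,0,0,0,0.72],[0,-1.8,-22.3,0,0,0,0.72],[0,-1.8,-22.3,0,0,0,0.72],[0,-1.8,-22.3,0,0,0,0.72],[0,-1.8,-22.3,0,0,0,0.72],[0,-1.8,-22.3,0,0,0,0.72],[0,-1.8,-22.3,0,0,0,0.72]]]'
python3 -m pendant '[[[0,-1.4,-16.7,0,0,0,0.54],[0,-0.9,-11.2,0,0,0,0.36],[0,-0.4,-5.6,0,0,0,0.18],[0,0,0,0,0,0,0],[0,0,0,0,0,0,0],[0,0,0,0,0,0,0]]]'
cat > pan.py <<'E'
from h import *
f=grab('wrist');s=bot.read_state();T=np.linalg.inv(f['T'])
print(s['tool_pos'],s['tcp_rot'],s['ft_force'],s['wrist_torque'])
q=min(finder.masks_of(f,'panel'),key=lambda q:abs(q['box'][0]-255)+abs(q['box'][1]-77));m=q['mask'];print(q['box'],q['conf'])
for c in (190,256,320):
    v=np.where(m[:,c])[0].max()
    p=onz(f,c,v+.5,s['tool_pos'][2]-.039);print(v,np.round((T@np.r_[p,1])[:3]*1000,1))
for r in (40,100,130):
    cs=np.where(m[r])[0]; e=[np.round((T@np.r_[onz(f,c,r,s['tool_pos'][2]-.0444),1])[:2]*1000,1) for c in (cs.min(),cs.max()+1)]; print(r,*e)
E
python3 pan.py
```

```text
clock: 17.75
tool_pos: [0.5026, -0.037, 0.1461]
tcp_rot: [-3.141, 0.0, -0.028]
ft_force: [1.3, 0.4, -3.7]
gripper_width: 0.0179
grip_force: 30.0
clock: 18.95
tool_pos: [0.5067, 0.231, 0.1461]
tcp_rot: [-3.141, 0.001, -0.179]
ft_force: [0.8, 0.4, -3.9]
gripper_width: 0.018
grip_force: 30.0
clock: 19.55
tool_pos: [0.5111, 0.2621, 0.1459]
tcp_rot: [3.141, 0.0, -0.198]
ft_force: [0.6, -0.3, -4.0]
gripper_width: 0.0178
grip_force: 30.0
[0.51117365 0.26208929 0.14595666] [ 3.14120897e+00  9.49516026e-05 -1.98050827e-01] [-0.23695158 -0.86085131 -4.27957449] [0.08868345 0.20101219 0.04108981]
[254.0, 78.7, 173.6, 134.4] 0.68
141 [ 58.3 -48.3  38.9]
142 [57.6 -0.1 38.9]
142 [57.6 46.7 39. ]
40 [126.1 -56. ] [126.1  54.3]
100 [ 87.4 -55.6] [87.4 54.6]
130 [ 66.2 -56.5] [66.3 54.8]
```

```bash
python3 -m pendant '[[[0,0,0,4,0,0,0],[0,0,0,8,0,0,0],[0,0,0,10,0,0,0],[0,0,0,10,0,0,0],[0,0,0,8,0,0,0],[0,0,0,4,0,0,0],[0,0,0,0,0,0,0],[0,0,0,0,0,0,0]]]'
python3 pan.py
python3 - <<'E'
from h import *
f=grab('top')
for m in finder.masks_of(f,'panel')[:4]: print('top',round(m['conf'],2),np.round(m['box']),*rect(f,m['mask'],.062))
f=grab('scene')
for m in finder.masks_of(f,'panel')[:4]: print('scene',round(m['conf'],2),np.round(m['box']),*rect(f,m['mask'],.062))
E
```

```text
clock: 20.45
tool_pos: [0.5115, 0.2629, 0.102]
tcp_rot: [-3.141, -0.0, -0.197]
ft_force: [0.3, 0.8, -4.0]
gripper_width: 0.0182
grip_force: 30.0
[0.51162102 0.26299846 0.10228807] [-3.14109440e+00 -8.45178372e-04 -1.97177443e-01] [-1.13809474  0.18487773 -3.09708278] [ 0.13475534  0.25175347 -0.05233444]
[254.8, 77.8, 170.0, 133.1] 0.62
141 [ 58.3 -48.3  38.7]
142 [57.6 -0.1 38.7]
141 [58.4 46.6 38.7]
40 [126.1 -55.9] [126.1  54.3]
100 [ 87.3 -55.6] [87.4 53.9]
130 [ 66.2 -56.5] [66.3 54. ]
top 0.9 [313. 138.  26.  17.] [ 765.8 -250.7] [60.2 77.9] 4.2
top 0.83 [157. 189.  38.  29.] [610.1 243.2] [111.3  86.7] 76.9
top 0.57 [372. 189.  28.  26.] [ 599.5 -428.1] [71.1 55.9] 24.6
scene 0.74 [170. 222.  40.  20.] [617.8 270.5] [55.1 85.3] 74.2
scene 0.71 [264. 230.  79.  49.] [437.7  62.5] [102.8 223.2] 87.7
scene 0.61 [270. 162.  23.  12.] [ 704.4 -185.4] [55.7 69.3] 3.2
```

```bash
python3 -m pendant '[[[0,-0.5,0.7,4,0,0,0],[0,-0.3,0.6,4,0,0,0],[0,0,0,3,0,0,0],[0,0,0,2,0,0,0],[0,0,0,2,0,0,0],[0,0,0,2,0,0,0],[0,0,0,3,0,0,0],[0,0,0,4,0,0,0],[0,0,0,4,0,0,0],[0,0,0,4,0,0,0],[0,0,0,0,0,0,0],[0,0,0,0,0,0,0]]]'
python3 pan.py
python3 - <<'E'
from h import *
f=grab('wrist');cv2.imwrite('pics/w9.png',cv2.resize(f['img'],(800,600)))
f=grab('scene');cv2.imwrite('pics/s9.png',f['img'])
E
```

```text
clock: 21.95
tool_pos: [0.5102, 0.2617, 0.0698]
tcp_rot: [3.141, 0.0, -0.197]
ft_force: [0.0, -0.6, -2.7]
gripper_width: 0.0175
grip_force: 30.0
[0.51030325 0.26173166 0.06996869] [-3.14157656e+00 -2.04378122e-04 -1.97196840e-01] [ 0.76852473  0.33333599 -2.66855195] [ 0.04805138  0.07507628 -0.01419681]
[253.1, 73.5, 193.1, 145.8] 0.8
144 [ 56.1 -48.5  38.8]
145 [55.4 -0.1 38.8]
145 [55.5 46.8 38.8]
40 [126.1 -60.7] [126.1  60.4]
100 [ 87.3 -61.4] [87.4 59.6]
130 [ 66.2 -63.2] [66.3 59.9]
```

```bash
python3 -m pendant '[[[0,-5,0,0,0,0,0],[0,-10,0,0,0,0,0],[0,-15,0,0,0,0,0],[0,-15,0,0,0,0,0],[0,-15,0,0,0,0,0],[0,-15,0,0,0,0,0],[0,-15,0,0,0,0,0],[0,-15,0,0,0,0,0],[0,-10,0,0,0,0,0],[0,-5,0,0,0,0,0],[0,0,0,0,0,0,0]]]'
python3 - <<'E'
from h import *
s=bot.read_state();print(s['tool_pos'],s['tcp_rot'],s['q'])
f=grab('wrist');w=cv2.resize(f['img'],(800,600))
np.savez('w10.npz',T=f['T'])
cv2.imwrite('pics/w10.png',w)
t=grab('top')
for m in finder.masks_of(f,'panel')[:2]: print('w',round(m['conf'],2),np.round(m['box']),*rect(f,m['mask'],.046))
for m in finder.masks_of(t,'panel')[:3]: print('t',round(m['conf'],2),np.round(m['box']),*rect(t,m['mask'],.046))
E
```

```text
clock: 23.25
tool_pos: [0.3921, 0.2854, 0.07]
tcp_rot: [3.142, -0.0, -0.197]
ft_force: [0.5, 0.5, -2.4]
gripper_width: 0.0179
grip_force: 30.0
[0.39205365 0.28538159 0.07000036] [ 3.1415648e+00 -1.6121528e-04 -1.9650743e-01] [ 6.05588320e-01  3.44659461e-01  1.98644621e+00 -1.86659602e-04
  8.10394935e-01  2.37302072e+00]
t 0.89 [311. 139.  30.  20.] [ 771.1 -253.5] [60.7 78.1] 3.3
t 0.76 [372. 187.  24.  24.] [ 601.8 -433.5] [71.1 55.9] 24.1
```

View pics/w10.png

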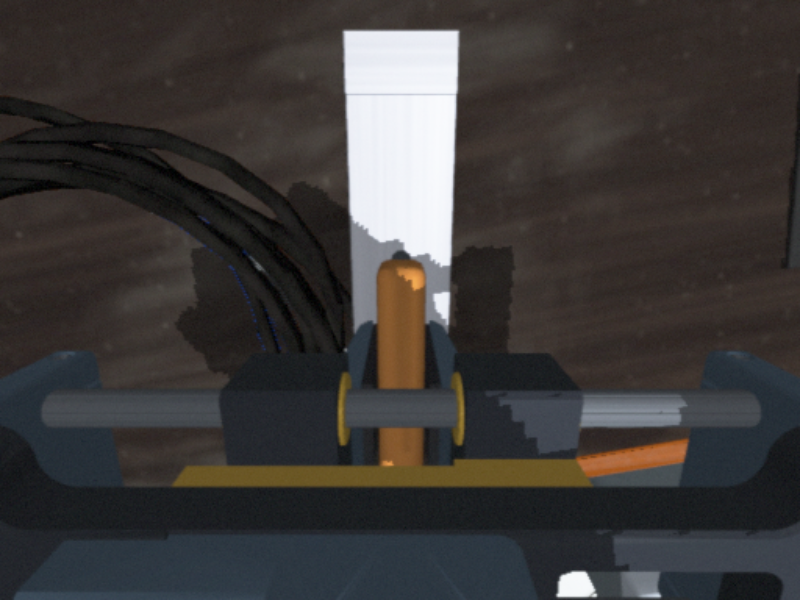

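The lifter is fully out with its blade free, over table and cable only; no stand or panel is in this view. I lift it and check the panel numerically.

```bash
python3 -m pendant '[[[0,0,0,-15,0,0,0],[0,0,0,-30,0,0,0],[0,0,0,-35,0,0,0],[0,0,0,-20,0,0,0],[0,0,0,0,0,0,0],[0,0,0,0,0,0,0]]]'
python3 - <<'E'
from h import *
t=grab('top');s=grab('scene')
for n,f in (('t',t),('s',s)):
    for th in ('panel','stand'):
        for m in finder.masks_of(f,th)[:5]: print(n,th,round(m['conf'],2),np.round(m['box']),*rect(f,m['mask'],.046))
c=np.radians(-45-0*1);
# bright/low-saturation blob near the stand in top
for n,f in (('t',t),('s',s)):
    u,v=map(int,proj(f,[.61,.242,.045])); h=cv2.cvtColor(f['img'][v-35:v+35,u-35:u+35],cv2.COLOR_BGR2HSV)
    m=np.zeros(f['img'].shape[:2],bool); m[v-35:v+35,u-35:u+35]=(h[...,1]<45)&(h[...,2]>120)
    print(n,m.sum(),rect(f,cv2.morphologyEx(m.astype(np.uint8),2,np.ones((3,3))),.046))
cen=[495.3,8.7];y=np.radians(-2.1)
plan(cur(),pose([cen[0]-44.6*np.cos(y),cen[1]-44.6*np.sin(y),110],-2.1),14)
E
```

```text
clock: 24.05
tool_pos: [0.3925, 0.2849, 0.1693]
tcp_rot: [3.141, 0.0, -0.198]
ft_force: [-0.5, -0.2, -3.9]
gripper_width: 0.0181
grip_force: 30.0
t panel 0.74 [312. 138.  28.  22.] [ 771.6 -254.2] [63.4 78.3] 3.4
t panel 0.58 [372. 187.  27.  23.] [ 603.  -434.6] [69.3 56.1] 24.6
t panel 0.57 [158. 189.  39.  26.] [609.1 242.1] [108.6  83.3] 79.0
t panel 0.41 [313. 185.  52.  45.] [ 613.9 -240.4] [136.3 161.6] 4.8
t stand 0.59 [164. 194.  48.  44.] [601.2 230.8] [127.5 121. ] 77.4
t stand 0.29 [295. 197.  13.  28.] [ 583.5 -182.9] [86.1 22.4] 0.9
s panel 0.94 [161. 228.  26.  22.] [617.3 269.5] [62.3 89.7] 73.3
s panel 0.67 [342. 166.  18.   9.] [ 563.  -384.2] [66.3 50.7] 28.4
s stand 0.93 [165. 244.  41.  27.] [568.8 289.1] [ 79.1 127.5] 78.5
t 1253 (array([609.8, 241.6]), array([116.7,  91.7]), 79.0)
s 822 (array([599.9, 260. ]), array([100.2, 115.3]), 68.7)
14 rows [ 6.6 19.   4.2] [ 0.01  0.01 -0.66]
```

```bash
python3 -m pendant '[[[0,3.3,9.5,2.1,0,0,-0.33],[0,6.6,19,4.2,0,0,-0.66],[0,6.6,19,4.2,0,0,-0.66],[0,6.6,19,4.2,0,0,-0.66],[0,6.6,19,4.2,0,0,-0.66],[0,6.6,19,4.2,0,0,-0.66],[0,6.6,19,4.2,0,0,-0.66],[0,6.6,19,4.2,0,0,-0.66],[0,6.6,19,4.2,0,0,-0.66],[0,6.6,19,4.2,0,0,-0.66],[0,6.6,19,4.2,0,0,-0.66],[0,6.6,19,4.2,0,0,-0.66]]]'
python3 -m pendant '[[[0,6.6,19,4.2,0,0,-0.66],[0,6.6,19,4.2,0,0,-0.66],[0,3.3,9.5,2.1,0,0,-0.33],[0,0,0,0,0,0,0],[0,0,0,0,0,0,0]]]'
python3 - <<'E'
from h import *
s=bot.read_state();print(s['tool_pos'],s['tcp_rot'])
f=grab('wrist');t=grab('top')
cv2.imwrite('pics/w11.png',f['img'])
for n,g in (('w',f),('t',t)):
    for th,z in (('mat',.003),('lifter',.063)):
        for m in finder.masks_of(g,th)[:2]: print(n,th,round(m['conf'],2),np.round(m['box']),*rect(g,m['mask'],z))
E
```

```text
clock: 25.55
tool_pos: [0.4376, 0.0571, 0.1213]
tcp_rot: [3.141, 0.0, -0.064]
ft_force: [0.3, 0.8, -2.4]
gripper_width: 0.018
grip_force: 30.0
clock: 26.05
tool_pos: [0.4514, 0.0104, 0.1111]
tcp_rot: [-3.141, 0.001, -0.037]
ft_force: [-0.5, 0.1, -2.4]
gripper_width: 0.0177
grip_force: 30.0
[0.45143344 0.01038936 0.11106735] [-3.14133516e+00  5.78772594e-04 -3.66288011e-02]
w mat 0.64 [255. 117. 122. 219.] [515.2   9.5] [109.6 202.8] 87.7
w lifter 0.56 [258. 157.  77. 280.] [504.6   8.3] [ 50.6 172. ] 88.0
t mat 0.69 [233. 228.  35.  74.] [560.7   6. ] [111.2 114.1] 88.2
t lifter 0.69 [233. 227.  16.  65.] [564.6   6.4] [46.4 53.1] 88.6
```

```bash
python3 -m pendant '[[[0,0,-1,10,0,0,0],[0,0,0,15,0,0,0],[0,0,0,15,0,0,0],[0,0,0,10,0,0,0],[0,0,0,4,0,0,0],[0,0,0,1.5,0,0,0],[0,0,0,0,0,0,0],[0,0,0,0,0,0,0]]]'
python3 -m pendant '[[[0,0,0,0.8,0,0,0],[0,0,0,0.8,0,0,0],[0,0,0,0,0,0,0],[0,0,0,0,0,0,0]]]'
```

```text
clock: 27.15
tool_pos: [0.4523, 0.0112, 0.0561]
tcp_rot: [3.142, -0.001, -0.036]
ft_force: [-0.2, -0.2, -2.9]
gripper_width: 0.0182
grip_force: 30.0
clock: 27.55
tool_pos: [0.4518, 0.0112, 0.0541]
tcp_rot: [3.142, -0.0, -0.036]
ft_force: [-0.5, 0.2, -2.7]
gripper_width: 0.0179
grip_force: 30.0
```

```bash
python3 -m pendant '[[[0,0,0,0.7,0,0,0],[0,0,0,0.5,0,0,0],[0,0,0,0,0,0,0],[0,0,0,0,0,0,0]]]'
```

```text
clock: 27.95
tool_pos: [0.4522, 0.0112, 0.0535]
tcp_rot: [3.142, -0.001, -0.036]
ft_force: [-1.1, 0.1, 5.6]
gripper_width: 0.0178
grip_force: 30.0
```

Contact. Release, rise and check.

```bash
python3 -m pendant '[[[60,0,0,0,0,0,0],[60,0,0,0,0,0,0],[60,0,0,0,0,0,0],[60,0,0,0,0,0,0],[60,0,0,-15,0,0,0],[60,0,0,-30,0,0,0],[60,0,0,-40,0,0,0],[60,0,0,-40,0,0,0],[60,-30,0,-20,0,0,0],[60,-30,0,0,0,0,0],[60,0,0,0,0,0,0],[60,0,0,0,0,0,0]]]'
python3 - <<'E'
from h import *
f=grab('wrist');t=grab('top')
cv2.imwrite('pics/w12.png',f['img'])
for n,g in (('w',f),('t',t)):
    for th,z in (('mat',.003),('lifter',.006),('panel',.046),('retainer',.0245)):
        for m in finder.masks_of(g,th)[:3]: print(n,th,round(m['conf'],2),np.round(m['box']),*rect(g,m['mask'],z))
E
```

```text
clock: 29.15
tool_pos: [0.3917, 0.0134, 0.198]
tcp_rot: [3.142, -0.001, -0.036]
ft_force: [0.4, 1.0, -0.3]
gripper_width: 0.0546
grip_force: 0.0
w mat 0.72 [256.  93.  90. 182.] [487.   10.6] [109.7 218.9] 87.7
w lifter 0.9 [256.  90.  45. 172.] [490.4   9. ] [ 51.8 201.5] 88.4
w lifter 0.63 [442.  21.  42.  36.] [ 567.6 -205.7] [49.9 39.8] 88.0
w retainer 0.77 [439.  20.  44.  39.] [ 562.8 -194.2] [44.5 36.7] 87.9
t mat 0.79 [232. 227.  34.  73.] [525.8   8. ] [112.6 179.5] 89.3
t lifter 0.85 [234. 218.  18.  43.] [526.5   5.9] [ 51.6 129.3] 89.0
t panel 0.86 [313. 139.  27.  16.] [ 771.  -254.2] [60.4 77. ] 4.0
t panel 0.68 [371. 186.  24.  23.] [ 602.7 -434. ] [69.3 54.9] 24.6
t retainer 0.7 [294. 196.  12.  25.] [ 590.3 -184.2] [81.9 17.8] 4.4
```

```bash
python3 -c "
from h import *
s=grab('scene')
for m in finder.masks_of(s,'panel')[:2]: print(round(m['conf'],2),np.round(m['box']))
print(bot.hand_in())"
```

```text
0.6 [341. 166.  22.  10.]
0.57 [172. 226.  44.  29.]
the job is handed in; nothing more can be done
None
```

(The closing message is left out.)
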